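Start the washer with its wireless push buttons

ROBOT

A 7-joint arm with a two-finger parallel gripper is mounted at the origin on a cart in front of the work surface, level with it; the furniture and walls round the work are solid. World frame = base frame: x ahead of the robot, y to its left, z up, the work surface at z = 0. Lengths are in m, angles in rad, forces in N, time in s.
With the tool pointing down it reaches from about 0.35 to 0.9 m from the base axis. Payload 8.1 kg.
Tool frame: the origin (TCP) lies at the very end of the fingers, on their centre line; the grasp point (between the pads) lies 19 mm behind it (grasp_offset is the distance from the TCP to the grasp point, in m); z points along the fingers, y is the line along which they close (so a half turn about z gives the same grasp; the last joint's range is limited). The gripper opens to 92 mm and grips with 3 to 60 N. Pads are 19 mm wide; open, the fingers measure 130 mm over their backs; the gripper's body (75 mm by 190 mm) begins 47 mm behind the grasp point.
Start: joints at [1.013, 0.434, 0.025, 1.573, -0.012, 1.134, -0.075], TCP at [0.275, -0.561, 0.227] pointing down, gripper open.
Joint ranges: [-2.62, 2.62], [-0.44, 2.09], [-1.27, 1.32], [0.08, 2.57], [-1.32, 4.46], [0.12, 2], [-2.74, 2.74]. Speed limits (rad/s): [2.22, 2.22, 3.01, 3.01, 3.14, 3.14, 3.14].

INTERFACE

Orientations are given as a rotation vector (axis times angle).
In Python, from cell import observe, get_image, camera_params, sign_off, silhouettes, grasp_offset gives the robot as it stands. The module is installed in compiled form; this text tells all that it offers.
- The arm moves only by the tool jog_arm, never from a script. Its argument "motion" is a list that holds one entry, the list of rows, each a list of 7 numbers: the shift along the tool's x, y, z in m, then the turn, a rotation vector about the tool's x, y, z in rad, then the closure, from -1 (fully open) to 1 (shut), so that 0 is half open. In form: [[[dx, dy, dz, wx, wy, wz, hand], ...]]. A call has 1 to 10 rows; each row is the pose to reach, as a shift and turn from the pose commanded when the call began, along the tool's axes at that moment; what a row does not reach only later rows make up. A row lasts 1/12 s, in which the tool goes at most 41.7 mm and 7.16 degrees, less where a joint would pass 70% of its speed; a pose out of reach is approached as far as the arm can. A call with a gripper value outside its range is refused whole. The fingers move at their own pace and stop on an object; "force" is the grip in N (left out, the last holds). Time passes only in rows, so rows that repeat a pose let the fingers close. It gives the time, the measured TCP pose, the force, the opening and the grip force at its end, in the units of the state.
- observe(): the state, without advancing time (a new reading comes with each control period).
- get_image(name): name is "scene" or "top" or "wrist"; returns the picture (420x560x3 uint8, red, green, blue); there is no depth.
- camera_params(name): a dict with "vertical_fov" (degrees; the focal length in pixels is half the picture's height over the tangent of half this angle, whatever the lens; pixels are square), "cx", "cy" (the principal point, pixels), "dist_coeffs" ([k1, k2, p1, p2, k3] as OpenCV has them; the pictures are not rectified), "T" (4x4, takes a point from camera to world coordinates). Camera axes: x right, y down, z forward; pixel columns grow to the right and rows downward; lengths in m; the calibration is good to about 2 mm. A picture is of the moment at which its call begins: read the wrist's pose just before it. camera_params takes no time and is no camera call; for the wrist camera it gives the pose at the moment of the call.
- sign_off(): hands the job in; it is judged then, once.
Trained networks look in the newest picture that a camera, given by its name, has taken for a name from the list of things; names that differ only in an ending like _2 or _b are one class to them, and where a whole thing is asked for, a point or a joint stands for the part that bears it (a point fixed in the world has none). Each returns a list of dicts, best first, with "p" (0 to 1); they miss things now and then, are a little off and sometimes report something else, mostly with a low value. They report only what shows in the picture. A call takes as long as a camera call. They do not tell look-alikes from the thing itself.
- silhouettes(query, camera): "mask" (420x560 bool, what is visible of it) and "pixel" ([column, row] in pixels, amid what is visible of it).
The state is a dict: "clock": time; "joints": joint angles; "dq": joint speeds; "joint_efforts": joint torques, N m; "position": TCP position; "ee_rot": TCP orientation; "force": force on the tool from outside, world axes, zero at the start; "ft_torque": the same for the moment, N m; "width": opening from 0.0 (shut) to 1.0 (fully open); "gripper_force": force on a finger pad.
Only numpy, scipy, OpenCV 4.12 (cv2) and the standard library are available. Lean on these libraries where they do the work, as an engineer would, in place of code of your own. Each camera call takes 0.05 s, during which the arm holds its last target. There are 200 camera calls.

TASK

Start the washer with the wireless push buttons on the worktop: with the gripper's fingertips, gently press the round key fully down and let it come back up, then press the long bar-shaped key fully down and let it come back up, and withdraw. Do not touch the push button with the square key (that one cancels), do not lift, tip or shove any of the push buttons, and leave the hand cream, thread spool, clothes peg and tape roll where they are.

Things in the scene. Friction and masses are not known exactly. Their poses are not given: they have to be found in the camera images.
- round_button: Loose wireless push button: white square housing 84 x 84 mm, 26 mm high, 0.25 to 0.5 kg, on a rubber foot, with one black key on its top: a flat round disc 40 mm across. All three housings are alike; only the shape of the key differs. Origin: centre of the underside; z up; x and y along the housing's edges
- round_key_top (a point): centre of the top face of the round key, 38 mm above the worktop when up, 31 mm when fully down (12 and 5 mm above the housing)
- round_key (a joint): how far the key is pressed straight down: 0 up, 0.007 m fully down at a hard stop; a spring brings it back; starting it takes about 1 N, fully down about 5 N
- bar_button: Loose wireless push button: white square housing 84 x 84 mm, 26 mm high, 0.25 to 0.5 kg, on a rubber foot, with one black key on its top: a long bar, 60 mm along the housing's y and 22 mm along its x. All three housings are alike; only the shape of the key differs. Origin: centre of the underside; z up; x and y along the housing's edges
- bar_key_top (a point): centre of the top face of the bar key, 38 mm above the worktop when up, 31 mm when fully down (12 and 5 mm above the housing)
- bar_key (a joint): how far the key is pressed straight down: 0 up, 0.007 m fully down at a hard stop; a spring brings it back; starting it takes about 1 N, fully down about 5 N
- square_button: Loose wireless push button: white square housing 84 x 84 mm, 26 mm high, 0.25 to 0.5 kg, on a rubber foot, with one black key on its top: a square, 36 x 36 mm. All three housings are alike; only the shape of the key differs. Origin: centre of the underside; z up; x and y along the housing's edges
- square_key_top (a point): centre of the top face of the square key, 38 mm above the worktop when up, 31 mm when fully down (12 and 5 mm above the housing)
- square_key (a joint): how far the key is pressed straight down: 0 up, 0.007 m fully down at a hard stop; a spring brings it back; starting it takes about 1 N, fully down about 5 N
- cream_pot: pot of hand cream, round, 50 mm across, 28 mm high, standing upright; not a button. Origin: centre of its underside. Leave alone
- spool: spool of dark thread, 31 mm across, 48 mm high, standing upright. Origin: centre of its underside. Leave alone
- peg: wooden clothes peg lying flat, 73 mm long (along its y), 16 mm wide, 12 mm high. Origin: centre of its underside. Leave alone
- tape: roll of black tape lying flat, 62 mm across, 19 mm high. Origin: centre of its underside. Leave alone
- below_cabinet_corner (a point): unmarked point of the worktop 510 mm straight below the lower front left corner of the wall cabinet above the worktop (does not move). The solid cabinet reaches from that corner to the right (-y, past the worktop), back to the wall (+x) and up; its door knobs stand up to 40 mm out in front. Keep elbow and wrist clear of it, above all when swinging in from the right: draw the hand in towards the base first
There are look-alikes about, which are no part of the job. Leave any green or red look-alike of the bar_button alone.

How it is judged:
On the way, in this order (a step that is already met when the one before it is completed fails the run):
1. the round key is pressed down (5 mm or more of its 7 mm) (value of joint round_key above 0.005 m), for 0.05 s.
2. the round key has come back up (within 1 mm) (value of joint round_key below 0.001 m), for 0.1 s.
3. then the bar key is pressed down (5 mm or more of its 7 mm) (value of joint bar_key above 0.005 m), for 0.05 s.
At the end, for the whole second after the job is handed in: All three keys are up again (within 1 mm), the three push buttons stand flat and at rest within 15 mm of where they started, and the pot, spool, peg and tape roll lie within 15 mm of where they were (value of joint each of round_key, bar_key, square_key below 0.001 m and distance of each of round_button, bar_button, square_button, cream_pot, spool, peg, tape from where it was at the start of the episode below 0.015 m and angle between each of round_button, bar_button, square_button's own z axis and vertical below 0.1 rad and linear speed of each of round_button, bar_button, square_button below 0.02 m/s); the robot touches nothing.
It fails at once if the push button with the square key is touched (more than 0.5 N) or its key pressed (contact force between square_button and the fingers above 0.5 N or contact force between square_button and the arm above 0.5 N or value of joint square_key above 0.0015 m).
It fails at once if a push button is lifted (8 mm), tipped (0.15 rad) or shoved (15 mm) (height (world z) of any of round_button, bar_button, square_button above 0.008 m or angle between any of round_button, bar_button, square_button's own z axis and vertical above 0.15 rad or distance of any of round_button, bar_button, square_button from where it was at the start of the episode above 0.015 m).
It fails at once if a push button is pressed harder than 25 N (contact force between any of round_button, bar_button and the fingers above 25 N or contact force between any of round_button, bar_button and the arm above 25 N).
It fails at once if the round and the bar key are down at the same time (value of joint each of round_key, bar_key above 0.003 m).
It fails at once if the pot, spool, peg or tape roll is moved more than 15 mm (distance of any of cream_pot, spool, peg, tape from where it was at the start of the episode above 0.015 m).
It also fails if it takes over 40 s, if anything falls off the work surface, if the arm or the gripper's body presses on something with over 40 N, if the wrist force passes 120 N, or if a joint passes its speed limit or range.

## Working session

There is one attempt and no reset: what is moved stays moved. The work goes in short steps, Python scripts to look and compute and a tool call to move; the robot and the scene stay as the last step left them, time stands still between calls to the robot, and variables do not carry over. Pictures are saved under pics/ and viewed, at most 10 in all, crops included, and the job is handed in when it is done.

Besides the shell and the picture viewer there is one more tool, called in YAML: its name, and indented under it one key for each argument. jog_arm: Moves the arm, as the interface text tells. Its arguments: {"type":"object","properties":{"motion":{"type":"array"},"force":{"type":"number"}},"required":["motion"]}

```bash
mkdir -p pics
cat > h.py <<'E'
import numpy as np, cv2
from cell import *
def ray(cam,px,z):
    P=camera_params(cam); f=210/np.tan(np.radians(P["vertical_fov"])/2)
    K=np.array([[f,0,P["cx"]],[0,f,P["cy"]],[0,0,1]])
    u=cv2.undistortPoints(np.array(px,float).reshape(-1,1,2),K,np.array(P["dist_coeffs"],float)).reshape(-1,2)
    T=np.array(P["T"]); d=np.c_[u,np.ones(len(u))]@T[:3,:3].T; o=T[:3,3]
    return o+d*((z-o[2])/d[:,2])[:,None]
E
python3 - <<'E'
from h import *
s=observe(); print(s)
for c in("top","scene"):
    im=get_image(c); cv2.imwrite(f"pics/{c}.png",im[:,:,::-1])
    print(c,camera_params(c)["T"][:3] if 0 else np.round(np.array(camera_params(c)["T"])[:3,3],2))
    for q,z in(("round_key_top",.038),("bar_key_top",.038),("square_key_top",.038),("cream_pot",.028),("spool",.048),("peg",.012),("tape",.019)):
        for r in silhouettes(q,c): print(q,round(r["p"],2),np.round(r["pixel"]),r["mask"].sum(),np.round(ray(c,[r["pixel"]],z),3))
E
```

```text
{'clock': 0.0, 'joints': array([ 1.01346636,  0.43519085,  0.02496847,  1.57414571, -0.0115745 ,
        1.13400137, -0.07513055]), 'dq': array([-2.77063856e-04, -4.51786387e-05, -1.51961696e-05, -5.52098443e-04,
       -1.66264528e-04, -5.98517931e-04, -5.64586262e-04]), 'joint_efforts': array([-1.15614755e-03, -6.67845654e+01,  9.84886140e-01, -3.14465761e+01,
       -6.06257049e-02,  4.29037982e-02,  1.37031102e-04]), 'position': array([ 0.27421663, -0.56103205,  0.2259461 ]), 'ee_rot': array([-3.05929513e+00, -7.07677069e-01,  8.16496312e-04]), 'force': array([ 0.52894734, -0.14030135,  0.09989038]), 'ft_torque': array([-0.01495451, -0.00131643, -0.02828837]), 'gripper_force': 0.0, 'width': 1.001118639229599}
top [-0.37 -0.55  1.48]
round_key_top 0.6 [171. 202.] 83 [[0.472 0.28  0.038]]
bar_key_top 0.67 [287. 262.] 113 [[ 0.427 -0.216  0.038]]
bar_key_top 0.66 [330. 271.] 103 [[ 0.458 -0.361  0.038]]
square_key_top 0.72 [250. 243.] 415 [[ 0.439 -0.069  0.038]]
tape 0.46 [178. 170.] 145 [[0.631 0.354 0.019]]
tape 0.37 [169. 206.] 385 [[0.46  0.288 0.019]]
scene [-0.18  0.54  1.11]
round_key_top 0.53 [190. 303.] 160 [[0.468 0.277 0.038]]
bar_key_top 0.7 [282. 239.] 140 [[ 0.466 -0.057  0.038]]
bar_key_top 0.63 [322. 222.] 110 [[ 0.43  -0.196  0.038]]
bar_key_top 0.52 [388. 170.] 70 [[ 0.438 -0.536  0.038]]
square_key_top 0.63 [226. 264.] 155 [[0.505 0.123 0.038]]
cream_pot 0.52 [213. 227.] 203 [[0.651 0.063 0.028]]
cream_pot 0.34 [193. 305.] 163 [[0.465 0.272 0.028]]
spool 0.2 [281. 239.] 136 [[ 0.461 -0.05   0.048]]
tape 0.68 [138. 287.] 321 [[0.624 0.353 0.019]]
```

Run:
```python
import cv2
a=cv2.imread("pics/scene.png")[130:350,100:420];cv2.imwrite("pics/sc.png",cv2.resize(a,(800,550),interpolation=cv2.INTER_CUBIC))
a=cv2.imread("pics/top.png")[130:330,130:410];cv2.imwrite("pics/tc.png",cv2.resize(a,(784,560),interpolation=cv2.INTER_CUBIC))
```

```text
(no output)
```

View pics/sc.png

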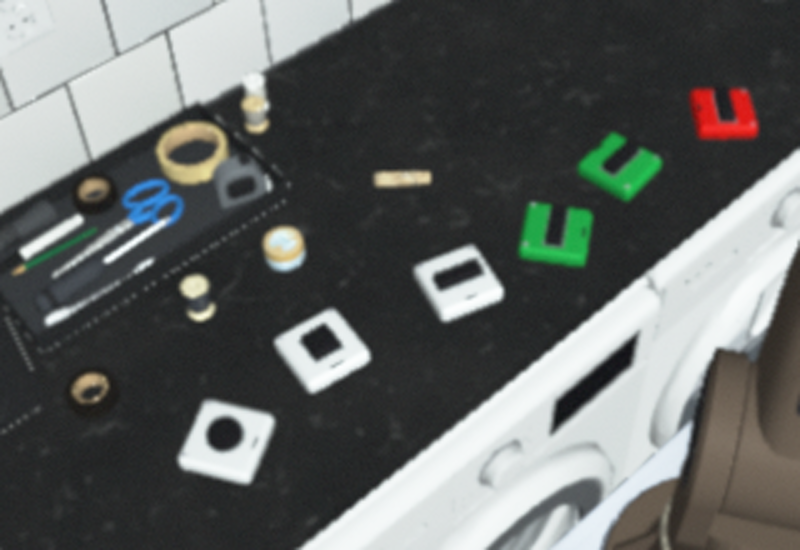

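View pics/tc.png

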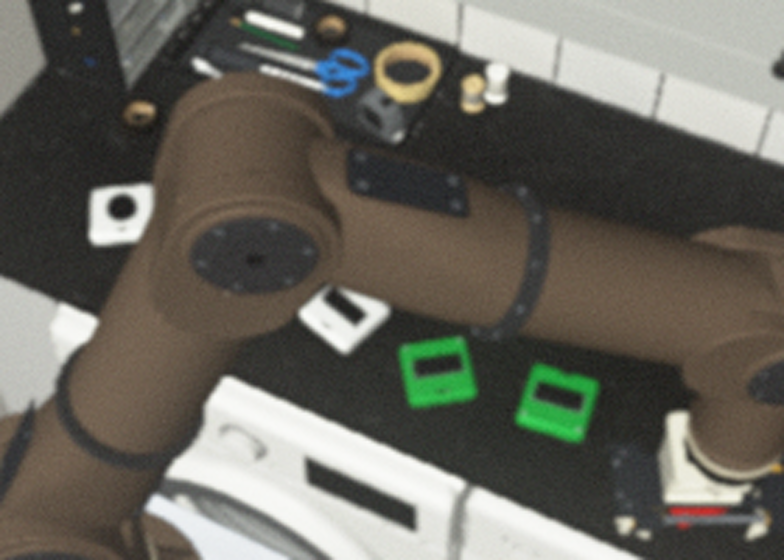

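View pics/scene.png

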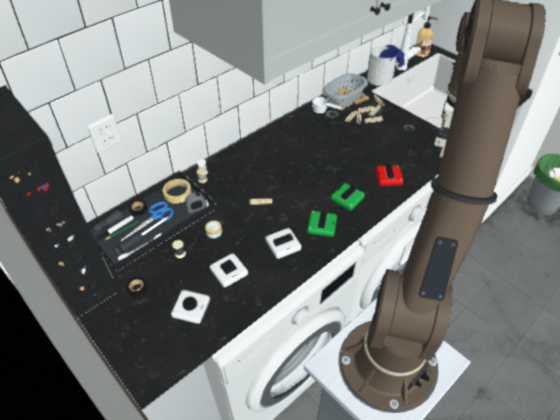

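The three white housings are the real ones. In the scene image the round key is at about (190,303), the square key at (227,265) and the white bar key at (283,239). The bar look-alikes are green at (322,222) and (347,195) and red at (388,175), so I'll leave those alone. The white bar button fits because its housing is white. Next I measure poses and plan the swing.

```bash
cat >> h.py <<'E'
from scipy.spatial.transform import Rotation as R
def rows(wps,n=None):
    """wps: list of (x,y,z,azimuth of tool y in deg); print tool-frame shift/turn from current pose"""
    s=observe(); p0=s["position"]; R0=R.from_rotvec(s["ee_rot"])
    for x,y,z,a in wps:
        a=np.radians(a); Y=np.array([np.cos(a),np.sin(a),0]); Z=np.array([0,0,-1.]); X=np.cross(Y,Z)
        Rt=R.from_matrix(np.c_[X,Y,Z])
        print(np.round(np.r_[R0.inv().apply(np.array([x,y,z])-p0),(R0.inv()*Rt).as_rotvec()],3).tolist())
E
python3 - <<'E'
from h import *
print("corner",ray("scene",[[265,81]],.51))
im=get_image("scene")
for r in silhouettes("bar_key_top","scene")[:3]+silhouettes("round_key_top","scene")[:1]+silhouettes("square_key_top","scene")[:1]:
    v,u=np.nonzero(r["mask"]); w=ray("scene",np.c_[u,v],.038)[:,:2]
    print(np.round(w.mean(0),3),cv2.minAreaRect((w*1000).astype(np.float32)))
s=observe();print(np.degrees(R.from_rotvec(s["ee_rot"]).as_matrix()[:2,1]))
wp=[]
for r,a in [(.55,-64),(.47,-64),(.42,-64),(.42,-58),(.42,-52),(.42,-46),(.42,-40),(.42,-34)]: wp.append((r*np.cos(np.radians(a)),r*np.sin(np.radians(a)),.23,a))
rows(wp)
E
```

```text
corner [[ 0.57252722 -0.10246652  0.51      ]]
[ 0.464 -0.059] ((464.05303955078125, -59.88039016723633), (62.40269470214844, 30.015422821044922), 75.88523864746094)
[ 0.433 -0.535] ((434.5749206542969, -536.5569458007812), (22.841093063354492, 61.61201477050781), 47.44664764404297)
[0.472 0.279] ((471.962158203125, 278.57537841796875), (32.71579360961914, 38.880123138427734), 54.04113006591797)
[0.497 0.123] ((496.87176513671875, 122.55380249023438), (34.46180725097656, 37.50211715698242), 79.44746398925781)
[ 25.16424435 -51.47394613]
[-0.001, -0.075, -0.003, 0.0, -0.0, 0.001]
[-0.0, -0.155, -0.003, 0.0, -0.0, 0.001]
[-0.0, -0.205, -0.003, 0.0, -0.0, 0.001]
[0.043, -0.207, -0.003, 0.0, -0.0, -0.104]
[0.087, -0.214, -0.003, 0.0, -0.0, -0.209]
[0.129, -0.225, -0.003, 0.0, -0.0, -0.313]
[0.17, -0.241, -0.003, 0.0, -0.0, -0.418]
[0.21, -0.261, -0.003, 0.0, -0.0, -0.523]
```

jog_arm:
  motion:
    - [[0, -0.04, 0, 0, 0, 0, 1], [0, -0.08, 0, 0, 0, 0, 1], [0, -0.12, 0, 0, 0, 0, 1], [0, -0.16, 0, 0, 0, 0, 1], [0, -0.205, 0, 0, 0, 0, 1], [0.04, -0.207, 0, 0, 0, -0.1, 1], [0.085, -0.214, 0, 0, 0, -0.2, 1], [0.127, -0.225, 0, 0, 0, -0.3, 1], [0.168, -0.24, 0, 0, 0, -0.4, 1], [0.205, -0.26, 0, 0, 0, -0.5, 1]]
  force: 10

```text
clock: 1.83
position: [0.3416, -0.2431, 0.2273]
ee_rot: [2.786, 1.449, 0.002]
force: [1.1, -0.7, -0.9]
width: 0.324
gripper_force: 0.0
```

Run:
```python
from h import *
s=observe();print(s["joints"],s["position"],s["force"])
y=R.from_rotvec(s["ee_rot"]).as_matrix()[:,1];print(y,np.degrees(np.arctan2(y[1],y[0])),np.degrees(np.arctan2(*s["position"][1::-1])))
rows([(.42*np.cos(np.radians(a)),.42*np.sin(np.radians(a)),.22,a) for a in range(-30,31,6)])
```

```text
[ 0.72176971  0.1136475  -0.25194511  2.02311676  0.0336149   1.00667415
 -0.15827729] [ 0.34162782 -0.24313187  0.22726112] [ 1.11837139 -0.73213012 -0.88837707]
[ 0.81864959 -0.57428998  0.00196636] -35.05000219966815 -35.43894078989196
[0.04, -0.001, 0.007, 0.002, -0.0, -0.088]
[0.083, -0.007, 0.007, 0.002, 0.0, -0.193]
[0.126, -0.018, 0.007, 0.002, 0.0, -0.298]
[0.167, -0.033, 0.007, 0.002, 0.0, -0.402]
[0.207, -0.052, 0.007, 0.002, 0.0, -0.507]
[0.244, -0.075, 0.007, 0.002, 0.0, -0.612]
[0.279, -0.103, 0.007, 0.002, 0.001, -0.716]
[0.31, -0.133, 0.007, 0.002, 0.001, -0.821]
[0.338, -0.167, 0.007, 0.002, 0.001, -0.926]
[0.363, -0.203, 0.007, 0.002, 0.001, -1.031]
[0.384, -0.242, 0.007, 0.002, 0.001, -1.135]
```

jog_arm:
  motion:
    - [[0.04, 0, 0, 0, 0, -0.09, 1], [0.08, -0.007, 0, 0, 0, -0.19, 1], [0.12, -0.018, 0, 0, 0, -0.3, 1], [0.16, -0.032, 0, 0, 0, -0.4, 1], [0.2, -0.05, 0, 0, 0, -0.5, 1], [0.235, -0.072, 0, 0, 0, -0.6, 1], [0.27, -0.1, 0, 0, 0, -0.7, 1], [0.3, -0.127, 0, 0, 0, -0.8, 1], [0.33, -0.16, 0, 0, 0, -0.9, 1], [0.355, -0.195, 0, 0, 0, -1.0, 1]]

```text
clock: 2.67
position: [0.3884, 0.1522, 0.2271]
ee_rot: [1.751, 2.608, 0.002]
force: [0.9, 0.3, -0.5]
width: 0.009
gripper_force: 0.0
```

Run:
```python
from h import *
s=observe();print(s["joints"])
im=get_image("wrist"); cv2.imwrite("pics/w1.png",im[:,:,::-1])
for q in("round_key_top","square_key_top","bar_key_top"):
    for r in silhouettes(q,"wrist"): 
        v,u=np.nonzero(r["mask"]); w=ray("wrist",np.c_[u,v],.038)[:,:2]
        print(q,r["p"],r["pixel"],np.round(w.mean(0),3),cv2.minAreaRect((w*1000).astype(np.float32)))
rows([(.42,.25,.15,30.5),(.471,.279,.15,30.5),(.471,.279,.06,30.5)])
```

```text
[ 0.14791509  0.16346071 -0.72038916  1.99943629  0.12640946  1.02089015
 -0.2435591 ]
round_key_top 0.83 [396.1, 111.8] [0.469 0.279] ((468.84283447265625, 278.4992370605469), (40.63425064086914, 37.44044494628906), 22.64602279663086)
round_key_top 0.15 [389.0, 112.0] [0.464 0.277] ((464.1928405761719, 275.9244384765625), (83.09941101074219, 81.53045654296875), 32.82006072998047)
[0.08, 0.067, 0.077, 0.0, 0.0, -0.146]
[0.087, 0.125, 0.077, 0.0, 0.0, -0.146]
[0.087, 0.125, 0.167, 0.0, 0.0, -0.146]
```

View pics/w1.png

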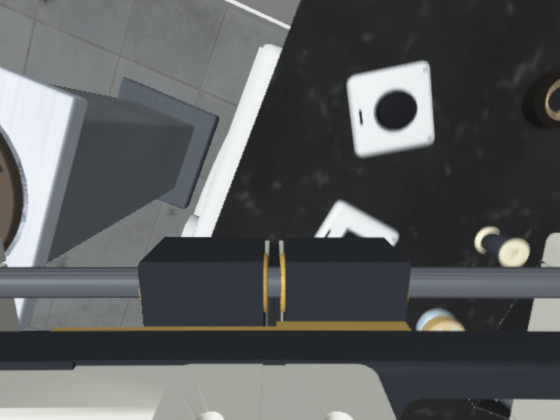

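The wrist view shows the round key at (396,111), which puts it at (0.470, 0.279). The scene view agrees. Moving above it.

jog_arm:
  motion:
    - [[0.03, 0.025, 0.02, 0, 0, -0.05, 1], [0.06, 0.05, 0.04, 0, 0, -0.1, 1], [0.08, 0.08, 0.06, 0, 0, -0.15, 1], [0.086, 0.11, 0.08, 0, 0, -0.15, 1], [0.086, 0.124, 0.1, 0, 0, -0.15, 1], [0.086, 0.124, 0.13, 0, 0, -0.15, 1], [0.086, 0.124, 0.16, 0, 0, -0.15, 1], [0.086, 0.124, 0.17, 0, 0, -0.15, 1], [0.086, 0.124, 0.17, 0, 0, -0.15, 1]]

```text
clock: 3.62
position: [0.4704, 0.2735, 0.0542]
ee_rot: [-1.559, -2.726, 0.008]
force: [-1.3, 0.3, 0.4]
width: 0.006
gripper_force: 0.0
```

Run:
```python
from h import *
s=observe();print(s["joints"],s["force"])
im=get_image("scene"); cv2.imwrite("pics/s2.png",cv2.resize(im[200:350,100:300,::-1],(800,600),interpolation=cv2.INTER_CUBIC))
rows([(.47,.279,.045,30.5),(.47,.279,.032,30.5)])
```

```text
[-0.18340247  0.59970188 -0.61960765  1.90843716  0.47933199  0.7907569
 -0.53627424] [-1.34861994  0.32186859  0.44410518]
[0.004, 0.001, 0.011, -0.002, 0.001, -0.0]
[0.004, 0.001, 0.024, -0.002, 0.001, -0.0]
```

View pics/s2.png

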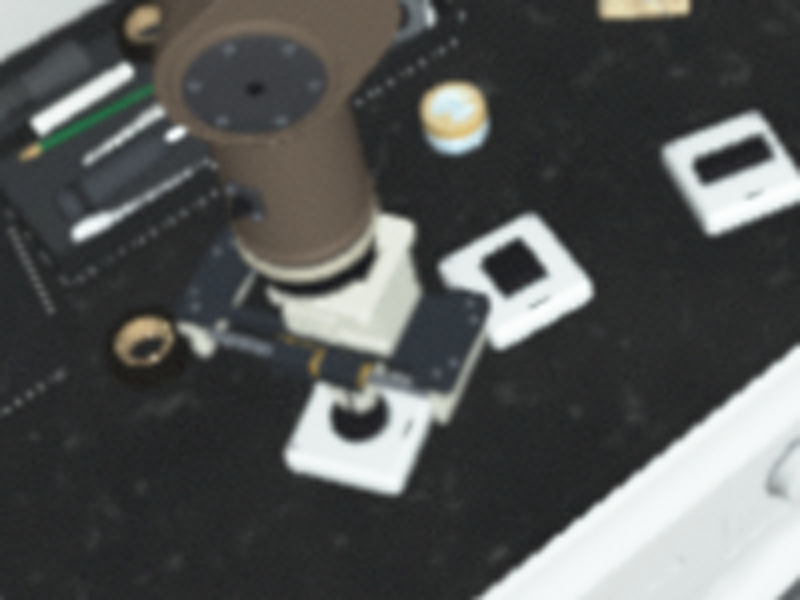

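The closed fingertips sit just above the round key: tip at crop (358,400), key at (360,418). Lowering slowly.

jog_arm:
  motion:
    - [[0.003, 0, 0.003, 0, 0, 0, 1], [0.003, 0, 0.006, 0, 0, 0, 1], [0.003, 0, 0.009, 0, 0, 0, 1], [0.003, 0, 0.012, 0, 0, 0, 1], [0.003, 0, 0.012, 0, 0, 0, 1], [0.003, 0, 0.012, 0, 0, 0, 1]]

```text
clock: 4.17
position: [0.4697, 0.2788, 0.0449]
ee_rot: [1.557, 2.729, -0.0]
force: [-0.0, -0.5, 0.2]
width: 0.004
gripper_force: 0.0
```

jog_arm:
  motion:
    - [[0, 0, 0.001, 0, 0, 0, 1], [0, 0, 0.002, 0, 0, 0, 1], [0, 0, 0.003, 0, 0, 0, 1], [0, 0, 0.004, 0, 0, 0, 1], [0, 0, 0.005, 0, 0, 0, 1], [0, 0, 0.006, 0, 0, 0, 1], [0, 0, 0.006, 0, 0, 0, 1]]

```text
clock: 4.75
position: [0.4696, 0.2788, 0.0385]
ee_rot: [-1.557, -2.729, 0.0]
force: [0.7, -0.3, 0.2]
width: 0.003
gripper_force: 0.0
```

jog_arm:
  motion:
    - [[0, 0, 0.001, 0, 0, 0, 1], [0, 0, 0.002, 0, 0, 0, 1], [0, 0, 0.003, 0, 0, 0, 1], [0, 0, 0.004, 0, 0, 0, 1], [0, 0, 0.005, 0, 0, 0, 1], [0, 0, 0.005, 0, 0, 0, 1]]

```text
clock: 5.25
position: [0.4697, 0.2789, 0.0336]
ee_rot: [1.557, 2.729, 0.0]
force: [-0.8, -0.5, 3.3]
width: 0.009
gripper_force: 1.7
```

jog_arm:
  motion:
    - [[0, 0, 0.001, 0, 0, 0, 1], [0, 0, 0.002, 0, 0, 0, 1], [0, 0, 0.0025, 0, 0, 0, 1], [0, 0, 0.0025, 0, 0, 0, 1]]

```text
clock: 5.58
position: [0.4697, 0.2789, 0.0314]
ee_rot: [1.557, 2.729, 0.0]
force: [-0.7, -1.5, 6.2]
width: 0.003
gripper_force: 2.8
```

jog_arm:
  motion:
    - [[0, 0, 0.0005, 0, 0, 0, 1], [0, 0, 0.0007, 0, 0, 0, 1], [0, 0, 0.0007, 0, 0, 0, 1]]

```text
clock: 5.83
position: [0.4697, 0.2789, 0.0311]
ee_rot: [1.556, 2.728, 0.0]
force: [-2.4, -3.1, 12.4]
width: 0.007
gripper_force: 6.2
```

The force jumped to 12 N, so the key is on its hard stop. Releasing.

jog_arm:
  motion:
    - [[0, 0, -0.003, 0, 0, 0, 1], [0, 0, -0.007, 0, 0, 0, 1], [0, 0, -0.012, 0, 0, 0, 1], [0, 0, -0.02, 0, 0, 0, 1], [0, 0, -0.04, 0, 0, 0, 1], [0, 0, -0.07, 0, 0, 0, 1], [0, 0, -0.1, 0, 0, 0, 1], [0, 0, -0.13, 0, 0, 0, 1], [0, 0, -0.15, 0, 0, 0, 1], [0, 0, -0.15, 0, 0, 0, 1]]

```text
clock: 6.67
position: [0.4713, 0.2807, 0.1854]
ee_rot: [1.555, 2.726, 0.01]
force: [0.2, 0.8, 0.3]
width: 0.002
gripper_force: 0.0
```

Run:
```python
from h import *
s=observe();print(s["joints"],s["force"],s["position"])
for c in("scene","top"):
  im=get_image(c)
  for q in("round_key_top","bar_key_top","round_button"):
    for r in silhouettes(q,c): 
        v,u=np.nonzero(r["mask"]); w=ray(c,np.c_[u,v],.038)[:,:2]
        print(c,q,round(r["p"],2),r["pixel"],np.round(w.mean(0),3),cv2.minAreaRect((w*1000).astype(np.float32)))
  cv2.imwrite(f"pics/{c}3.png",im[:,:,::-1])
rows([(r*np.cos(np.radians(a)),r*np.sin(np.radians(a)),.18,a) for r,a in((.5,28),(.46,24),(.42,20),(.42,15),(.42,10),(.42,5),(.42,0),(.42,-6))])
```

```text
[-0.11066182  0.44457049 -0.71657977  1.77760006  0.33590347  1.03740911
 -0.41665829] [0.23837924 0.81374433 0.31575187] [0.47130163 0.28071079 0.1853887 ]
scene round_key_top 0.73 [190.8, 305.5] [0.471 0.276] ((471.2755432128906, 276.6448669433594), (42.87643814086914, 35.0538330078125), 2.016463279724121)
scene bar_key_top 0.52 [280.6, 238.1] [ 0.463 -0.059] ((463.1684265136719, -59.51815414428711), (62.34189987182617, 28.89792251586914), 74.24979400634766)
scene bar_key_top 0.39 [348.9, 195.6] [ 0.462 -0.351] ((463.0054931640625, -351.65765380859375), (25.621931076049805, 68.00106811523438), 8.000946998596191)
scene round_button 0.74 [188.2, 307.8] [0.46  0.284] ((459.9013671875, 282.95550537109375), (83.84891510009766, 84.53270721435547), 34.41447830200195)
top bar_key_top 0.58 [327.2, 274.2] [ 0.459 -0.36 ] ((459.2895812988281, -359.941650390625), (29.020143508911133, 60.178531646728516), 6.794007301330566)
top bar_key_top 0.53 [252.5, 236.8] [ 0.46  -0.071] ((460.43084716796875, -70.75029754638672), (57.88618469238281, 21.972875595092773), 71.33576202392578)
top round_button 0.25 [254.1, 238.7] [ 0.46  -0.072] ((461.4912109375, -71.21602630615234), (57.859100341796875, 21.371414184570312), 67.03426361083984)
[-0.024, -0.046, -0.0, -0.002, -0.0, 0.045]
[-0.054, -0.089, -0.0, -0.002, 0.0, 0.115]
[-0.078, -0.133, -0.0, -0.002, 0.0, 0.185]
[-0.114, -0.141, -0.0, -0.002, 0.0, 0.272]
[-0.149, -0.153, -0.0, -0.002, 0.0, 0.36]
[-0.182, -0.167, -0.0, -0.002, 0.0, 0.447]
[-0.215, -0.184, -0.0, -0.002, 0.0, 0.534]
[-0.251, -0.208, -0.0, -0.002, 0.0, 0.639]
```

The round key is back up and its housing hasn't moved. Moving towards the bar button, drawn in and high.

jog_arm:
  motion:
    - [[-0.02, -0.035, 0, 0, 0, 0, 1], [-0.04, -0.07, 0, 0, 0, 0, 1], [-0.06, -0.105, 0, 0, 0, 0, 1], [-0.09, -0.125, 0, 0, 0, 0, 1], [-0.12, -0.145, 0, 0, 0, 0, 1], [-0.15, -0.165, 0, 0, 0, 0, 1], [-0.18, -0.185, 0, 0, 0, 0, 1], [-0.21, -0.205, 0, 0, 0, 0, 1], [-0.24, -0.225, 0, 0, 0, 0, 1], [-0.24, -0.225, 0, 0, 0, 0, 1]]

```text
clock: 7.9
position: [0.3968, -0.049, 0.1798]
ee_rot: [-1.568, -2.722, 0.005]
force: [-0.0, -0.4, 0.9]
width: 0.006
gripper_force: 0.0
```

Run:
```python
from h import *
s=observe();print(s["joints"],s["force"],s["position"])
im=get_image("wrist"); cv2.imwrite("pics/w4.png",im[:,:,::-1])
for q in("bar_key_top","square_key_top","round_key_top"):
    for r in silhouettes(q,"wrist"): 
        v,u=np.nonzero(r["mask"]); w=ray("wrist",np.c_[u,v],.038)[:,:2]
        print(q,round(r["p"],2),r["pixel"],np.round(w.mean(0),3),cv2.minAreaRect((w*1000).astype(np.float32)))
im=get_image("scene"); cv2.imwrite("pics/s4.png",im[:,:,::-1])
```

```text
[ 0.57980164  0.18868908 -0.66481519  2.10332345  0.15134229  0.89703525
  0.35424467] [-0.03705167 -0.35808049  0.9150865 ] [ 0.39682207 -0.04896069  0.17979285]
bar_key_top 0.83 [337.9, 227.0] [ 0.466 -0.036] ((464.2034912109375, -34.88539123535156), (30.417634963989258, 15.7504301071167), 30.448486328125)
square_key_top 0.93 [474.6, 90.7] [0.496 0.126] ((496.5837707519531, 125.64916229248047), (38.59205627441406, 38.860355377197266), 83.0994873046875)
```

View pics/w4.png

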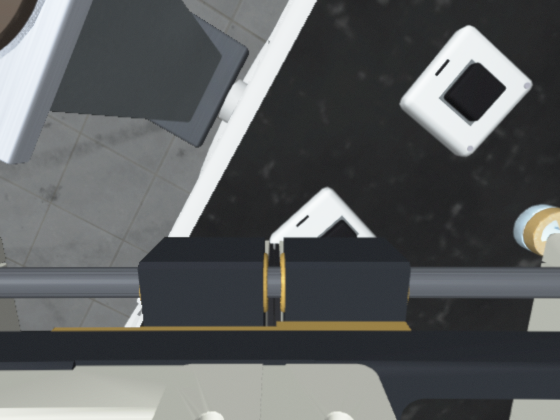

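View pics/s4.png

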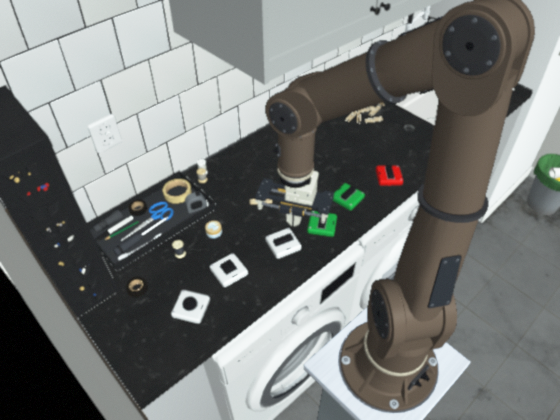

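The wrist view shows the white bar housing at (325,215), partly behind the fingers, and the square one off at (475,91). Its position is (0.463, -0.060), with the scene and top views agreeing across the bar. I'll go down while still drawn in, then move across.

jog_arm:
  motion:
    - [[0, 0, 0.03, 0, 0, 0, 1], [0, 0, 0.06, 0, 0, 0, 1], [0, 0, 0.09, 0, 0, 0, 1], [-0.014, 0.017, 0.11, 0, 0, 0, 1], [-0.028, 0.034, 0.12, 0, 0, 0, 1], [-0.0425, 0.0515, 0.12, 0, 0, 0, 1], [-0.0425, 0.0515, 0.12, 0, 0, 0, 1], [-0.0425, 0.0515, 0.12, 0, 0, 0, 1], [-0.0425, 0.0515, 0.12, 0, 0, 0, 1]]

```text
clock: 8.9
position: [0.4635, -0.0513, 0.0604]
ee_rot: [-1.554, -2.729, -0.0]
force: [0.7, -0.2, 0.3]
width: 0.004
gripper_force: 0.0
```

Run:
```python
from h import *
s=observe();print(s["joints"],s["force"],s["position"])
im=get_image("scene"); a=cv2.resize(im[180:270,220:340,::-1],(400,300),interpolation=cv2.INTER_CUBIC)
t=get_image("top"); b=cv2.resize(t[195:285,200:320,::-1],(400,300),interpolation=cv2.INTER_CUBIC)
cv2.imwrite("pics/s5.png",np.hstack([a,b]))
rows([(.463,-.06,.045,30.1)])
```

```text
[ 0.42342783  0.47111489 -0.55337356  2.09689078  0.39100739  0.6744695
  0.14446363] [ 0.65002086 -0.23920775  0.30607994] [ 0.46349393 -0.05131568  0.06040479]
[-0.007, -0.004, 0.016, -0.0, -0.0, 0.01]
```

View pics/s5.png

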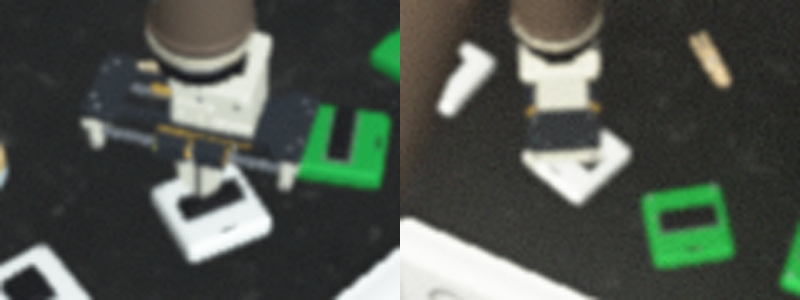

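The fingertips are over the white bar key (left crop, about (200,195)), and the look-alikes are clear of them. I'll trim the position and lower.

jog_arm:
  motion:
    - [[-0.007, -0.003, 0, 0, 0, 0, 1], [-0.007, -0.003, 0.003, 0, 0, 0, 1], [-0.007, -0.003, 0.006, 0, 0, 0, 1], [-0.007, -0.003, 0.01, 0, 0, 0, 1], [-0.007, -0.003, 0.015, 0, 0, 0, 1], [-0.007, -0.003, 0.015, 0, 0, 0, 1], [-0.007, -0.003, 0.015, 0, 0, 0, 1]]

```text
clock: 9.58
position: [0.4647, -0.06, 0.0451]
ee_rot: [-1.556, -2.728, 0.001]
force: [0.0, -0.0, -0.3]
width: 0.006
gripper_force: 0.0
```

jog_arm:
  motion:
    - [[0.001, -0.001, 0.002, 0, 0, 0, 1], [0.001, -0.001, 0.004, 0, 0, 0, 1], [0.001, -0.001, 0.006, 0, 0, 0, 1], [0.001, -0.001, 0.007, 0, 0, 0, 1], [0.001, -0.001, 0.008, 0, 0, 0, 1], [0.001, -0.001, 0.009, 0, 0, 0, 1], [0.001, -0.001, 0.01, 0, 0, 0, 1], [0.001, -0.001, 0.01, 0, 0, 0, 1]]

```text
clock: 10.25
position: [0.4636, -0.0598, 0.0354]
ee_rot: [-1.557, -2.729, 0.0]
force: [-2.0, -0.8, 2.8]
width: 0.006
gripper_force: 1.2
```

jog_arm:
  motion:
    - [[0, 0, 0.001, 0, 0, 0, 1], [0, 0, 0.002, 0, 0, 0, 1], [0, 0, 0.003, 0, 0, 0, 1], [0, 0, 0.0038, 0, 0, 0, 1], [0, 0, 0.0038, 0, 0, 0, 1]]

```text
clock: 10.67
position: [0.4637, -0.0598, 0.0316]
ee_rot: [-1.557, -2.729, 0.0]
force: [-1.5, 0.4, 4.6]
width: 0.011
gripper_force: 2.2
```

jog_arm:
  motion:
    - [[0, 0, 0.0005, 0, 0, 0, 1], [0, 0, 0.001, 0, 0, 0, 1], [0, 0, 0.001, 0, 0, 0, 1]]

```text
clock: 10.92
position: [0.4637, -0.0598, 0.0311]
ee_rot: [1.556, 2.728, -0.0]
force: [-2.9, 0.1, 12.3]
width: 0.005
gripper_force: 6.0
```

The bar key is on its stop too. Releasing and withdrawing up and back towards the base.

jog_arm:
  motion:
    - [[0, 0, -0.003, 0, 0, 0, 1], [0, 0, -0.007, 0, 0, 0, 1], [0, 0, -0.012, 0, 0, 0, 1], [0, 0, -0.025, 0, 0, 0, 1], [0, 0, -0.05, 0, 0, 0, 1], [0.01, -0.02, -0.07, 0, 0, 0, 1], [0.03, -0.045, -0.1, 0, 0, 0, 1], [0.03, -0.055, -0.12, 0, 0, 0, 1], [0.03, -0.055, -0.12, 0, 0, 0, 1], [0.03, -0.055, -0.12, 0, 0, 0, 1]]

```text
clock: 11.75
position: [0.4017, -0.0627, 0.1519]
ee_rot: [1.557, 2.725, 0.0]
force: [0.3, -1.0, -0.2]
width: 0.004
gripper_force: 0.0
```

Run:
```python
from h import *
s=observe();print(s["force"],s["position"],abs(s["dq"]).max())
im=get_image("scene"); cv2.imwrite("pics/s6.png",cv2.resize(im[130:350,100:420,::-1],(800,550)))
for q in("round_key_top","bar_key_top","square_key_top"):
    for r in silhouettes(q,"scene"): print(q,round(r["p"],2),r["pixel"])
```

```text
[ 0.26442914 -0.98998639 -0.22751445] [ 0.40165954 -0.06266115  0.15193827] 0.048566189631716716
round_key_top 0.65 [191.1, 303.0]
bar_key_top 0.64 [282.8, 239.2]
bar_key_top 0.52 [390.2, 167.6]
bar_key_top 0.44 [321.4, 226.3]
square_key_top 0.58 [224.0, 266.1]
```

View pics/s6.png

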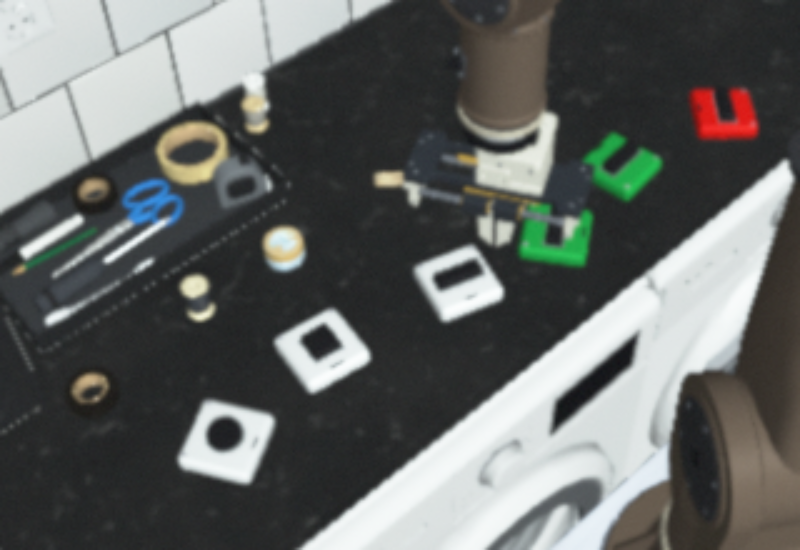

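The picture shows everything where it began: round at crop (226,435), square (322,345), bar (458,280). The keys are up and the hand is clear.

```bash
python3 -c "from cell import *; print(sign_off())"
```

```text
the job is handed in; nothing more can be done
None
```

I pressed the round key and then the white bar key down to their stops (about 12 N each) and let both come back up. The hand then withdrew, the last picture shows nothing else moved, and the job is handed in; sign-off returned no verdict.

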